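# Switch the food warmer on

## Robot

A 6-joint arm with a two-finger parallel gripper is mounted at the origin on the work surface. World frame = base frame: x ahead of the robot, y to its left, z up, the work surface at z = 0. Lengths are in m, angles in rad, forces in N, time in s.
With the tool pointing down it reaches from about 0.25 to 0.775 m from the base axis. Payload 4 kg.
Tool frame: the origin (TCP) lies on the centre line of the jaws, within the pads' length; the fingertips stand 17 mm ahead of it and the grasp point (between the pads) lies 2 mm behind it; z points along the fingers, y is the line along which they close (so a half turn about z gives the same grasp; the last joint's range is limited). The gripper opens to 94 mm and grips with 3 to 60 N. Pads are 16 mm wide; open, the fingers measure 119 mm over their backs; the gripper's body (75 mm by 177 mm) begins 78 mm behind the grasp point.
Start: joints at [-1.343, 0.087, 1.371, -0, 1.684, -0.103], TCP at [0.179, -0.52, 0.223] pointing down, gripper open.
Joint ranges: [-3.1, 3.1], [-0.76, 2.03], [0.27, 2.55], [-1.08, 4.22], [0.17, 2.65], [-2.57, 2.57]. Speed limits (rad/s): [2.79, 2.79, 3.14, 3.14, 3.14, 3.14].

## Interface

Orientations are given as [roll, pitch, yaw] about the fixed x, y, z axes, in that order (R = Rz(yaw) Ry(pitch) Rx(roll)).
In Python, from bench import robot gives the robot as it stands.
- The arm moves only by the tool servo_tool, never from a script. Its argument "plan" is a list of rows, each a list of 7 numbers: the shift along the tool's x, y, z normalised to -1 to 1, where 1 is 0.1 m, then the turn, a rotation vector about the tool's x, y, z normalised to -1 to 1, where 1 is pi/2 rad, then the finger opening in mm, from 0 to 94. In form: [[x, y, z, ax, ay, az, gripper], ...]. A call has 1 to 12 rows; each row is the pose to reach, as a shift and turn from the pose commanded when the call began, along the tool's axes at that moment; what a row does not reach only later rows make up. A row lasts 1/12 s, in which the tool goes at most 41.7 mm and 7.16 degrees, less where a joint would pass 70% of its speed; a pose out of reach is approached as far as the arm can. A call with a number of a shift or a turn outside -1 to 1 is refused whole. A call with a gripper value outside its range is refused whole. The fingers move at their own pace and stop on an object; the grip force is fixed at half the most. Time passes only in rows, so rows that repeat a pose let the fingers close. It gives the time, the measured TCP pose, the force, the opening and the grip force at its end, in the units of the state.
- robot.get_obs(): the state, without advancing time (a new reading comes with each control period).
- robot.snapshot(name): name is "side" or "top"; returns the picture (400x640x3 uint8, red, green, blue); there is no depth.
- robot.camera_params(name): a dict with "camera_matrix" (3x3 intrinsics, pixels), "distortion" ([k1, k2, p1, p2, k3] as OpenCV has them; the pictures are not rectified), "rvec" (rotation vector, rad) and "tvec" (3), from world to camera coordinates, as OpenCV has them. Camera axes: x right, y down, z forward; pixel columns grow to the right and rows downward; lengths in m; the calibration is good to about 2 mm. A picture is of the moment at which its call begins. camera_params takes no time and is no camera call.
- robot.close_job(): hands the job in; it is judged then, once.
Trained networks look in the newest picture that a camera, given by its name, has taken for a name from the list of things; names that differ only in an ending like _2 or _b are one class to them, and where a whole thing is asked for, a point or a joint stands for the part that bears it (a point fixed in the world has none). Each returns a list of dicts, best first, with "conf" (0 to 1); they miss things now and then, are a little off and sometimes report something else, mostly with a low value. They report only what shows in the picture. A call takes as long as a camera call.
- robot.find_in(thing, camera): "extent" ([centre column, centre row, width, height] in pixels, round what is visible of it).
The state is a dict: "time": time; "joint_positions": joint angles; "qvel": joint speeds; "joint_torque": joint torques, N m; "tool_pos": TCP position; "ee_rot": TCP orientation; "wrist_force": force on the tool from outside, world axes, zero at the start; "wrist_torque": the same for the moment, N m; "width": finger opening in m; "finger_force": force on a finger pad.
Only numpy, scipy, OpenCV 4.12 (cv2) and the standard library are available. Lean on these libraries where they do the work, as an engineer would, in place of code of your own. Each camera call takes 0.05 s, during which the arm holds its last target. There are 200 camera calls.

## Task

Start the food warmer with the closed fingertips: first push the white-dotted end of the grey rocker down until it is fully over, then press the jade-green key all the way down so that it stays down, then press the yellow key all the way down and let it spring back up. Keep to that order, do not press the red key, and neither pick up nor shift the bowl, the two chopstick holders, the canister, the fork or the cup. Finish with the rocker still over and the jade key still down.

Things in the scene. Friction and masses are not known exactly. Their poses are not given: they have to be found in the camera images.
- warmer: Cream food warmer, fixed, 290 x 270 x 50 mm, top flat. Origin at table height under the middle of the dark control strip (90 x 256 mm) at its front; x points away from the robot to the round metal warming plate (170 mm across, centre at x 145 mm), y along the strip, z up. The strip has the rocker and the red, yellow and jade keys at y = -93, -31, 31, 93 mm (x = 0), in varying order.
- rocker (a joint): Grey V-shaped rocker, rad: 0 = off (plain near half down and level, white-dotted far half raised 0.40), 0.40 = fully over (dotted half level, at its stop). Starts at 0 to 0.05. Friction only: about 2.5 N down on the dot moves it and it stays where left. Pivot line along the warmer's y, 68 mm above the table; each half 32 mm long, 30 mm wide.
- rocker_dot (a point): Centre of the white dot (11 mm across), on the upper face of the rocker's raised half, 22 mm from the pivot line on the warmer's +x side; moves with the rocker: about 77 mm above the table when off, 68 mm when fully over.
- jade_key (a joint): Jade key, m: 0 = up, 0.007 = fully down. Starts between 0 and 0.001. It latches by friction: moves at about 2.5 N and stays where it is left.
- jade_key_top (a point): Centre of the top of the jade key: round flat-topped push key, 30 mm diameter, pressed straight down; its top stands 18 mm above the control strip (68 mm above the table) when up and 11 mm (61 mm) when fully down, where it meets a firm stop; moves with the key.
- yellow_key (a joint): Yellow key, m: 0 = up, 0.007 = fully down; springs back up. 0.9 N starts it, about 4.1 N takes it fully down.
- yellow_key_top (a point): Centre of the top of the yellow key: round flat-topped push key, 30 mm diameter, pressed straight down; its top stands 18 mm above the control strip (68 mm above the table) when up and 11 mm (61 mm) when fully down, where it meets a firm stop; moves with the key.
- red_key (a joint): Red key (not to be pressed), m: 0 = up, 0.007 = fully down; sprung like the yellow one.
- red_key_top (a point): Centre of the top of the red key: same size and height as the yellow one.
- bowl: Matte black ceramic bowl, 130 mm across, 55 mm high, loose on the warming plate (rim 105 mm above the table). Origin: centre of its underside.
- holder_a: Jade-green plastic chopstick holder, an open cup 54 mm across, 70 mm high, loose on the table beside the warmer (+y). Origin: centre of its underside.
- holder_b: Second jade-green chopstick holder, same as the first.
- canister: Closed tin sesame canister, 66 mm across, 100 mm high, loose on the table beside the warmer (-y). Origin: centre of its underside.
- fork: Stainless serving fork lying flat, 195 mm long, 26 mm wide, 5 mm thick, loose beside the warmer (-y). Origin on its underside 95 mm from the tine tips, its x towards the tines.
- cup: White tea cup, 68 mm across, 65 mm high, loose beside the warmer (-y). Origin: centre of its underside.

How it is judged:
By the outcome, as a careful person would: the job done as asked, in the order asked, and still so for the second after the job is handed in, with the robot touching nothing.
It also fails if it takes over 43 s, if anything falls off the work surface, if the arm or the gripper's body presses on something with over 40 N, if the wrist force passes 120 N, or if a joint passes its speed limit or range.

## Working session

There is one attempt and no reset: what is moved stays moved. The work goes in short steps, Python scripts to look and compute and a tool call to move; the robot and the scene stay as the last step left them, time stands still between calls to the robot, and variables do not carry over. Pictures are saved under pics/ and viewed, at most 10 in all, crops included, and the job is handed in when it is done.

Besides the shell and the picture viewer there is one more tool, called as name(argument=value, ...) on one line, values as JSON. servo_tool: Moves the arm, as the interface text tells. Scaled input: -1 to 1 covers 0.1 m each way for a shift and pi/2 rad each way for a turn. Its arguments: {"type":"object","properties":{"plan":{"type":"array","items":{"type":"array","items":{"type":"number"}}}},"required":["plan"]}

```bash
mkdir -p pics
cat > h.py <<'E'
import numpy as np, cv2
from bench import robot
def ray(cam,uv,z):
    p=robot.camera_params(cam); K=np.array(p["camera_matrix"]);R,_=cv2.Rodrigues(np.array(p["rvec"],float));t=np.array(p["tvec"],float).ravel()
    n=cv2.undistortPoints(np.array([[uv]],float),K,np.array(p["distortion"],float))[0,0]
    d=R.T@np.array([n[0],n[1],1]);c=-R.T@t
    return c+d*(z-c[2])/d[2]
E
python3 - <<'E'
from h import *
o=robot.get_obs();print(o["time"],o["tool_pos"],o["ee_rot"],o["width"])
for c in("top","side"):
    im=robot.snapshot(c);cv2.imwrite(f"pics/{c}0.png",im[:,:,::-1])
    for n,z in(("rocker_dot",.077),("jade_key_top",.068),("yellow_key_top",.068),("red_key_top",.068),("rocker",.068),("warmer",.05),("holder_a",.07)):
        for r in robot.find_in(n,c)[:2]: print(c,n,np.round(r["extent"]),round(r["conf"],2),np.round(ray(c,r["extent"][:2],z),4))
E
```

```text
0.0 [ 0.17852939 -0.51968712  0.22131433] [-3.13942019e+00 -2.48063551e-04  3.30789733e-01] 0.09425428181733454
top rocker_dot [348. 234.  19.  35.] 0.7 [ 0.5269 -0.0229  0.077 ]
top jade_key_top [289. 220.  14.  10.] 0.65 [0.5558 0.1024 0.068 ]
top yellow_key_top [319. 229.  18.  22.] 0.58 [0.5369 0.0382 0.068 ]
top red_key_top [374. 244.  16.  15.] 0.53 [ 0.5076 -0.0775  0.068 ]
top rocker [345. 237.  18.  31.] 0.88 [ 0.5214 -0.0163  0.068 ]
top warmer [342. 193. 148. 154.] 0.85 [ 0.6188 -0.0115  0.05  ]
top holder_a [258. 153.  26.  29.] 0.79 [0.7024 0.1756 0.07  ]
top holder_a [250. 193.  25.  30.] 0.69 [0.6119 0.1891 0.07  ]
side rocker_dot [359. 200.  21.  23.] 0.52 [ 0.5137 -0.0129  0.077 ]
side jade_key_top [317. 217.  11.  14.] 0.68 [0.5513 0.1001 0.068 ]
side red_key_top [377. 194.  10.  15.] 0.56 [ 0.5025 -0.0688  0.068 ]
side rocker [359. 200.  18.  22.] 0.49 [ 0.5196 -0.0193  0.068 ]
side warmer [360. 197.  20.  24.] 0.7 [ 0.5331 -0.0402  0.05  ]
side holder_a [254. 206.  21.  30.] 0.81 [0.6838 0.1927 0.07  ]
side holder_a [273. 233.  19.  33.] 0.58 [0.5846 0.2118 0.07  ]
```

View pics/top0.png

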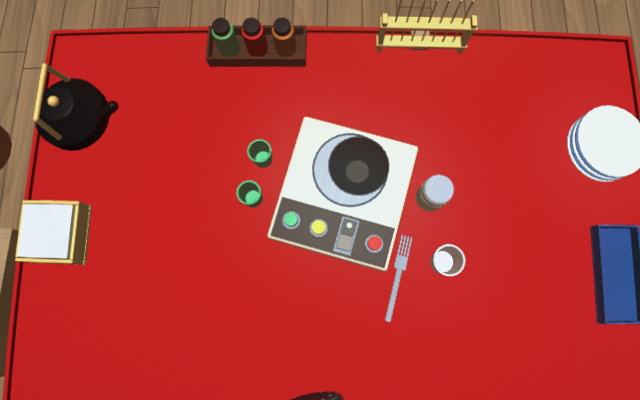

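View pics/side0.png

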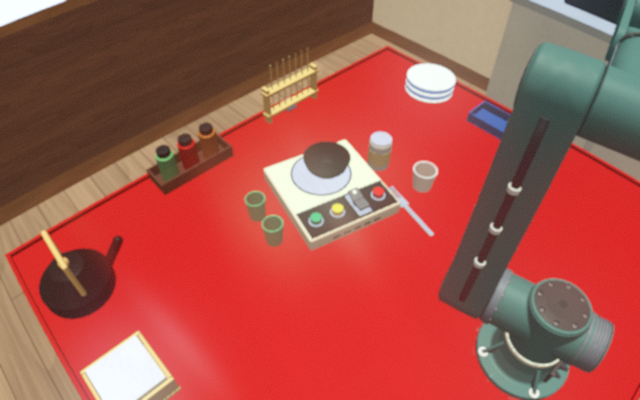

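Top view: jade (291,219), yellow (318,227), rocker (346,236) with its dot at (349,226), and red (374,243). The side view shows the same order. I'll refine with colour centroids and a strip fit.

Run:
```python
from h import *
from scipy.spatial.transform import Rotation as Ro
o=robot.get_obs()
sp={"jade":((40,95),.093),"yellow":((22,35),.031),"red":((0,5),-.093)}
for c,roi in(("top",{"jade":(291,219),"yellow":(318,227),"red":(374,243)}),("side",{"jade":(317,218),"yellow":(338,209),"red":(378,191)})):
    im=cv2.imread(f"pics/{c}0.png");hsv=cv2.cvtColor(im,cv2.COLOR_BGR2HSV)
    W=[];L=[]
    for k,(u,v) in roi.items():
        (a,b),y=sp[k]
        m=cv2.inRange(hsv,(a,110,60),(b,255,255)); mm=np.zeros_like(m);cv2.circle(mm,(u,v),10,255,-1);m&=mm
        M=cv2.moments(m,True);uv=(M["m10"]/M["m00"],M["m01"]/M["m00"]);p=ray(c,uv,.066);W.append(p[:2]);L.append(y);print(c,k,np.round(uv,1),M["m00"],np.round(p,4))
    W=np.array(W);L=np.array(L);A=np.c_[L,np.ones(3)];s=np.linalg.lstsq(A,W,rcond=None)[0]
    d=s[0];yaw=np.arctan2(-d[0],d[1]);O=s[1];print("scale",np.linalg.norm(d),"yaw",yaw,"origin",O,"res",np.round(A@s-W,4).tolist())
    f=lambda x,y:O+np.array([x*np.cos(yaw)-y*np.sin(yaw),x*np.sin(yaw)+y*np.cos(yaw)])
    R=Ro.from_euler("xyz",o["ee_rot"])
    for n,x,y in(("dot",.022,-.031),("jade",0,.093),("yellow",0,.031)):
        q=f(x,y);print(n,q,"tool shift/0.1:",R.inv().apply(np.r_[q,.16]-o["tool_pos"])/.1)
    print("turn",R.inv().__mul__(Ro.from_euler("xyz",[np.pi,0,yaw])).as_rotvec()/(np.pi/2))
```

```text
top jade [290.4 219. ] 131.0 [0.5578 0.0999 0.066 ]
top yellow [318.1 227. ] 142.0 [0.5417 0.0402 0.066 ]
top red [374.2 242.8] 133.0 [ 0.5099 -0.0791  0.066 ]
scale 0.9961030306937798 yaw -0.26116362630494916 origin [0.53382184 0.01040073] res [[-0.0, -0.0], [0.0001, 0.0], [-0.0, -0.0]]
dot [ 0.54707147 -0.02522857] tool shift/0.1: [ 5.09231732 -3.48439922  0.62473053]
jade [0.55783489 0.10024712] tool shift/0.1: [ 5.60173211 -4.63613554  0.62460971]
yellow [0.54182619 0.04034953] tool shift/0.1: [ 5.2557454  -4.12165212  0.62466552]
turn [ 6.35080179e-05 -8.89472371e-06  3.76895242e-01]Traceback (most recent call last):
  File "<stdin>", line 11, in <module>
ZeroDivisionError: float division by zero
```

servo_tool(plan=[[1,-0.7,0,0,0,0.377,0],[1,-0.7,0,0,0,0.377,0],[1,-0.7,0,0,0,0.377,0],[1,-0.7,0,0,0,0.377,0],[1,-0.7,0,0,0,0.377,0],[1,-0.7,0,0,0,0.377,0]])

```text
time: 1.3
tool_pos: [0.2511, -0.4209, 0.2229]
ee_rot: [3.141, -0.001, -0.261]
wrist_force: [0.1, -0.2, 0.9]
width: 0.0572
finger_force: 0.0
```

servo_tool(plan=[[0.37,-0.92,0,0,0,0,0],[0.37,-0.92,0,0,0,0,0],[0.37,-0.92,0,0,0,0,0]])

```text
time: 1.55
tool_pos: [0.3115, -0.3397, 0.2226]
ee_rot: [-3.14, -0.001, -0.257]
wrist_force: [1.1, -0.3, 1.0]
width: 0.0371
finger_force: 0.0
```

servo_tool(plan=[[0.37,-0.92,0,0,0,0,0],[0.37,-0.92,0,0,0,0,0],[0.37,-0.92,0,0,0,0,0]])

```text
time: 1.8
tool_pos: [0.3714, -0.2599, 0.2227]
ee_rot: [-3.14, -0.001, -0.256]
wrist_force: [-0.4, -0.4, 0.0]
width: 0.0172
finger_force: 0.0
```

servo_tool(plan=[[0.37,-0.92,0,0,0,0,0],[0.37,-0.92,0,0,0,0,0],[0.37,-0.92,0,0,0,0,0]])

```text
time: 2.05
tool_pos: [0.431, -0.1804, 0.2226]
ee_rot: [-3.139, -0.001, -0.255]
wrist_force: [-0.3, -0.4, 0.3]
width: 0.0003
finger_force: 0.0
```

servo_tool(plan=[[0.37,-0.92,0,0,0,0,0],[0.37,-0.92,0,0,0,0,0],[0.37,-0.92,0,0,0,0,0]])

```text
time: 2.3
tool_pos: [0.4906, -0.1009, 0.2223]
ee_rot: [-3.139, -0.0, -0.255]
wrist_force: [-0.0, -0.4, -0.1]
width: 0.0
finger_force: 0.0
```

servo_tool(plan=[[0.36,-0.91,0,0,0,0,0],[0.36,-0.91,0,0,0,0,0],[0.36,-0.91,0,0,0,0,0],[0.36,-0.91,0,0,0,0,0],[0.36,-0.91,0,0,0,0,0]])

```text
time: 2.72
tool_pos: [0.5469, -0.0258, 0.222]
ee_rot: [3.14, 0.001, -0.259]
wrist_force: [-0.0, -0.7, 0.2]
width: 0.0007
finger_force: 0.0
```

servo_tool(plan=[[0,0,0.4,0,0,0,0],[0,0,0.8,0,0,0,0],[0,0,1,0,0,0,0],[0,0,1,0,0,0,0],[0,0,1,0,0,0,0]])

```text
time: 3.13
tool_pos: [0.5455, -0.0272, 0.1218]
ee_rot: [3.141, 0.003, -0.263]
wrist_force: [0.3, 0.3, 0.8]
width: 0.0003
finger_force: 0.0
```

Run:
```python
from h import *
t=robot.snapshot("top");s=robot.snapshot("side")
a=cv2.resize(t[170:290,260:420],(640,480),interpolation=2);b=cv2.resize(s[130:250,280:440],(640,480),interpolation=2)
cv2.imwrite("pics/c1.png",cv2.resize(np.hstack([a,b]),(800,300))[:,:,::-1])
```

```text
(no output)
```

View pics/c1.png

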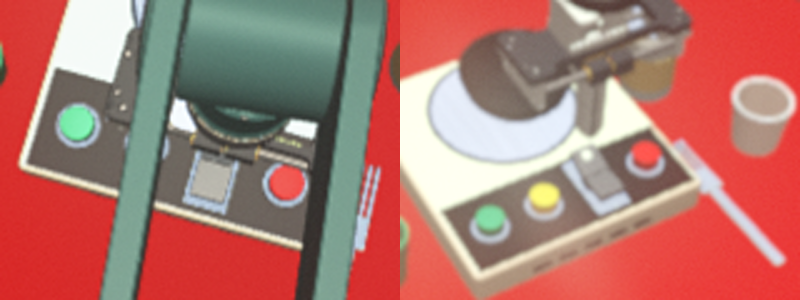

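The top crop shows the hand over the dotted end. The side crop shows the tips at (588,130), just above the dot at (587,156). That dot is at about (354.8,192.4) in the full side picture, so I'll check it against the calibration.

Run:
```python
from h import *
print(ray("side",(354.8,192.4),.077), ray("top",(349,226),.077))
for uv in((280+(491-400)*.4,130+218*.4),(280+(543-400)*.4,130+195*.4),(280+(645-400)*.4,130+154*.4)): print(ray("side",uv,.066))
```

```text
[ 0.53895358 -0.02338559  0.077     ] [ 0.54344384 -0.02507255  0.077     ]
[0.5528518  0.09931422 0.066     ]
[0.53884668 0.04028893 0.066     ]
[ 0.50574409 -0.07784173  0.066     ]
```

servo_tool(plan=[[-0.01,0,0.15,0,0,0,0],[-0.01,0,0.22,0,0,0,0],[-0.01,0,0.27,0,0,0,0],[-0.01,0,0.31,0,0,0,0],[-0.01,0,0.34,0,0,0,0],[-0.01,0,0.37,0,0,0,0],[-0.01,0,0.37,0,0,0,0],[-0.01,0,0.37,0,0,0,0]])

```text
time: 3.9
tool_pos: [0.546, -0.0254, 0.0857]
ee_rot: [-3.142, -0.0, -0.261]
wrist_force: [1.5, -1.1, 2.3]
width: 0.0005
finger_force: 0.8
```

Nearly at the stop. I'll go 3 mm further and expect the force to rise.

servo_tool(plan=[[0,0,0.01,0,0,0,0],[0,0,0.02,0,0,0,0],[0,0,0.03,0,0,0,0],[0,0,0.03,0,0,0,0],[0,0,0.03,0,0,0,0]])

```text
time: 4.32
tool_pos: [0.5461, -0.0254, 0.0851]
ee_rot: [3.142, -0.001, -0.261]
wrist_force: [-3.3, -1.2, 10.1]
width: 0.0003
finger_force: 5.5
```

servo_tool(plan=[[0,0,-0.2,0,0,0,0],[0,0,-0.4,0,0,0,0],[-0.1,-0.3,-0.4,0,0,0,0],[-0.22,-0.7,-0.4,0,0,0,0],[-0.22,-1,-0.4,0,0,0,0],[-0.22,-1,-0.4,0,0,0,0]])

```text
time: 4.82
tool_pos: [0.55, 0.0818, 0.122]
ee_rot: [-3.139, 0.002, -0.256]
wrist_force: [-0.1, 0.2, 0.9]
width: 0.0007
finger_force: 0.0
```

servo_tool(plan=[[0,-0.24,0,0,0,0,0],[0,-0.24,0,0,0,0,0],[0,-0.24,0,0,0,0,0],[0,-0.24,0,0,0,0,0]])

```text
time: 5.15
tool_pos: [0.5561, 0.0992, 0.1218]
ee_rot: [3.14, 0.001, -0.262]
wrist_force: [0.2, -0.5, -0.2]
width: 0.0005
finger_force: 0.0
```

Run:
```python
from h import *
t=robot.snapshot("top");s=robot.snapshot("side")
a=cv2.resize(t[170:290,260:420],(640,480),interpolation=2);b=cv2.resize(s[130:250,280:440],(640,480),interpolation=2)
cv2.imwrite("pics/c2.png",cv2.resize(np.hstack([a,b]),(800,300))[:,:,::-1])
print(robot.get_obs()["tool_pos"])
```

```text
[0.5563284  0.09890981 0.12215856]
```

View pics/c2.png

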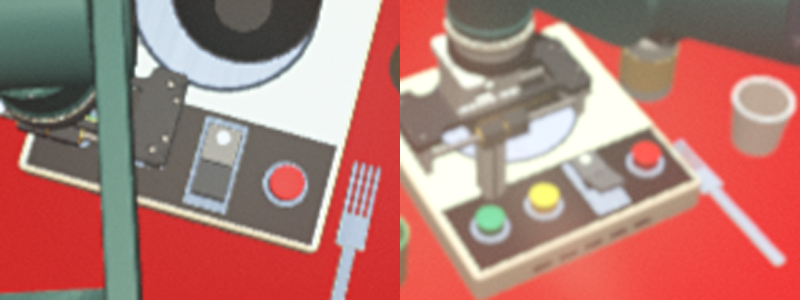

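The rocker is over: its dotted half at (222,140) is now flat and its near half is tilted up. The tips are above the jade key at (490,216) in the side crop. Pressing jade.

servo_tool(plan=[[0,0,0.2,0,0,0,0],[0,0,0.32,0,0,0,0],[0,0,0.37,0,0,0,0],[0,0,0.4,0,0,0,0],[0,0,0.43,0,0,0,0],[0,0,0.45,0,0,0,0],[0,0,0.47,0,0,0,0],[0,0,0.47,0,0,0,0],[0,0,0.47,0,0,0,0]])

```text
time: 6.0
tool_pos: [0.5566, 0.0997, 0.0782]
ee_rot: [3.141, -0.001, -0.261]
wrist_force: [-6.5, -2.3, 9.7]
width: 0.0006
finger_force: 5.0
```

servo_tool(plan=[[0,0,0.02,0,0,0,0],[0,0,0.02,0,0,0,0],[0,0,0.02,0,0,0,0]])

```text
time: 6.25
tool_pos: [0.5567, 0.0997, 0.0781]
ee_rot: [3.141, -0.002, -0.261]
wrist_force: [-9.0, -1.8, 16.3]
width: 0.0005
finger_force: 8.6
```

servo_tool(plan=[[0,0,-0.2,0,0,0,0],[0,0,-0.48,0,0,0,0],[0,0.2,-0.48,0,0,0,0],[0,0.62,-0.48,0,0,0,0],[0,0.62,-0.48,0,0,0,0],[0,0.62,-0.48,0,0,0,0],[0,0.62,-0.48,0,0,0,0]])

```text
time: 6.83
tool_pos: [0.5409, 0.0403, 0.1216]
ee_rot: [-3.141, -0.001, -0.262]
wrist_force: [0.3, -0.1, -0.0]
width: 0.0002
finger_force: 0.0
```

Run:
```python
from h import *
t=robot.snapshot("top");s=robot.snapshot("side")
a=cv2.resize(t[170:290,260:420],(640,480),interpolation=2);b=cv2.resize(s[130:250,280:440],(640,480),interpolation=2)
cv2.imwrite("pics/c3.png",cv2.resize(np.hstack([a,b]),(800,300))[:,:,::-1])
```

```text
(no output)
```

View pics/c3.png

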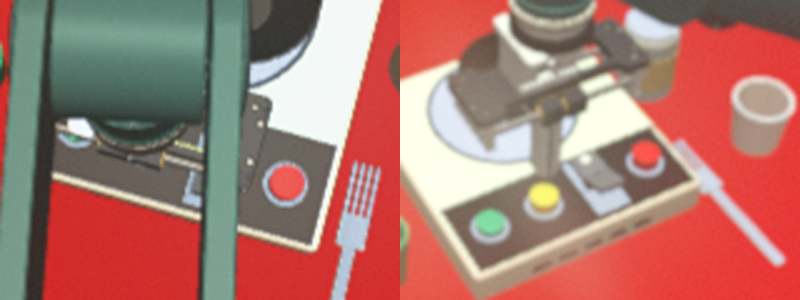

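The jade key at (490,222) now sits lower and has stayed down. The tips are above yellow at (543,195). Pressing yellow, then lifting clear.

servo_tool(plan=[[0,0,0.2,0,0,0,0],[0,0,0.32,0,0,0,0],[0,0,0.37,0,0,0,0],[0,0,0.4,0,0,0,0],[0,0,0.43,0,0,0,0],[0,0,0.45,0,0,0,0],[0,0,0.47,0,0,0,0],[0,0,0.48,0,0,0,0],[0,0,0.48,0,0,0,0],[0,0,0.48,0,0,0,0]])

```text
time: 7.77
tool_pos: [0.5403, 0.0409, 0.0779]
ee_rot: [-3.141, 0.0, -0.261]
wrist_force: [-9.7, 0.7, 18.3]
width: 0.0006
finger_force: 8.9
```

Fully down: it is at the stop with 18 N on the wrist. Lifting and moving back to clear the view.

servo_tool(plan=[[0,0,-0.2,0,0,0,0],[0,0,-0.5,0,0,0,0],[0,0,-1,0,0,0,0],[0,0,-1,0,0,0,0],[-0.6,0,-1,0,0,0,0],[-1,0,-1,0,0,0,0],[-1,0,-1,0,0,0,0],[-1,0,-1,0,0,0,0]])

```text
time: 8.43
tool_pos: [0.4418, 0.0669, 0.1738]
ee_rot: [-3.141, -0.001, -0.26]
wrist_force: [-0.6, 0.5, -0.3]
width: 0.0005
finger_force: 0.0
```

servo_tool(plan=[[-0.5,0,-0.5,0,0,0,0],[-1,0,-0.5,0,0,0,0],[-1,0,-0.5,0,0,0,0],[-1,0,-0.5,0,0,0,0],[-1,0,-0.5,0,0,0,0]])

```text
time: 8.85
tool_pos: [0.3485, 0.092, 0.2249]
ee_rot: [-3.14, -0.005, -0.26]
wrist_force: [0.5, 0.2, 0.4]
width: 0.0004
finger_force: 0.0
```

Run:
```python
from h import *
t=robot.snapshot("top");s=robot.snapshot("side")
a=cv2.resize(t[110:290,225:465],(640,480),interpolation=2);b=cv2.resize(s[130:250,280:440],(640,480),interpolation=2)
cv2.imwrite("pics/c4.png",cv2.resize(np.hstack([a,b]),(800,300))[:,:,::-1])
```

```text
(no output)
```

View pics/c4.png

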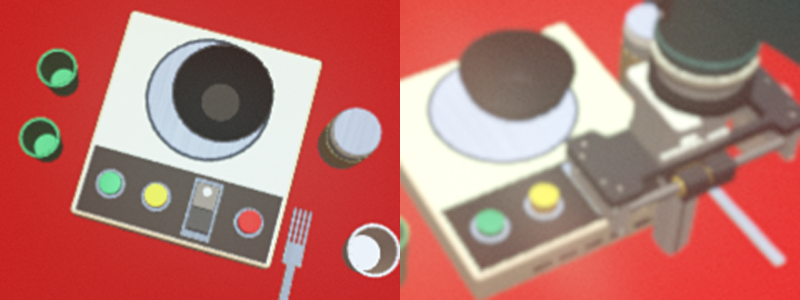

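The rocker is over, with its dot at (207,190) level. Jade is low at (490,223), yellow is back up at (543,195), and nothing else has moved.

```bash
python3 -c "
from bench import robot
print(robot.close_job())"
```

```text
the job is handed in; nothing more can be done
None
```

The job is handed in after about 9 s: the rocker was pushed fully over, the jade key pressed and left down, and the yellow key pressed and sprung back, in that order, with the red key and the loose items untouched.

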